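Size a pipe offcut in the step ring gauge and lay it in its cradle

ROBOT

A 6-joint arm with a two-finger parallel gripper is mounted at the origin on a cart in front of the work surface, level with it; the furniture and walls round the work are solid. World frame = base frame: x ahead of the robot, y to its left, z up, the work surface at z = 0. Lengths are in mm, angles in rad, forces in N, time in s.
With the tool pointing down it reaches from about 400 to 925 mm from the base axis. Payload 12.5 kg.
Tool frame: the origin (TCP) lies on the centre line of the jaws, within the pads' length; the fingertips stand 19 mm ahead of it and the grasp point (between the pads) is the TCP; z points along the fingers, y is the line along which they close (so a half turn about z gives the same grasp; the last joint's range is limited). The gripper opens to 95 mm and grips with 3 to 60 N. Pads are 20 mm wide; open, the fingers measure 119 mm over their backs; the gripper's body (75 mm by 180 mm) begins 59 mm behind the grasp point.
Start: joints at [-0.106, 0.491, 1.559, -0, 1.092, -0.106], TCP at [625.016, 0.021, 233.661] pointing down, gripper open.
Joint ranges: [-3.1, 3.1], [-0.84, 2.19], [0.05, 2.79], [-1.13, 4.28], [0.06, 2.93], [-2.69, 2.69]. Speed limits (rad/s): [2.22, 2.22, 2.79, 3.14, 3.14, 3.14].

INTERFACE

Orientations are given as [roll, pitch, yaw] about the fixed x, y, z axes, in that order (R = Rz(yaw) Ry(pitch) Rx(roll)).
In Python, from cell import state, read_camera, job_done gives the robot as it stands.
- The arm moves only by the tool arm_command, never from a script. Its argument "deltas" is a list of rows, each an object of numbers: "dx", "dy", "dz": the shift along the world's x, y, z in m; "yaw": the turn about the world's z in degrees. In form: [{"dx": .., "dy": .., "dz": .., "yaw": ..}, ...]. A call has 1 to 20 rows; each row shifts and turns the commanded pose from where the row before left it; what a row does not reach is not made up. A row lasts 1/10 s, in which the tool goes at most 50 mm and 8.59 degrees, less where a joint would pass 70% of its speed; a pose out of reach is approached as far as the arm can. A call with a gripper value outside its range is refused whole. "gripper" is the finger opening in m, from 0 to 0.0951, set as the call begins (left out, the last holds). The fingers move at their own pace and stop on an object; the grip force is fixed at half the most. Time passes only in rows, so rows that do not move let the fingers close. It gives the time, the measured TCP pose, the force, the opening and the grip force at its end, in the units of the state.
- state(): the state, without advancing time (a new reading comes with each control period).
- read_camera(name): name is "scene" or "side" or "wrist"; returns a dict with "color" (420x560x3 uint8, red, green, blue), "range_z" (420x560 float32, mm along the optical axis (not along the pixel's ray), 0 where there is no reading), "fx", "fy", "cx", "cy" (pixels), "extrinsics" (4x4, takes a point from camera to world coordinates). Camera axes: x right, y up, looking along -z (the intrinsics and any distortion apply to the point x, -y, -z); pixel columns grow to the right and rows downward; lengths in mm; the calibration is good to about 2 mm. The wrist camera is an equidistant fisheye: a pixel r from the principal point sees the ray r / f radians off the axis. A picture is of the moment at which its call begins.
- job_done(): hands the job in; it is judged then, once.
The state is a dict: "t": time; "joints": joint angles; "qvel": joint speeds; "tau": joint torques, N m; "eef_pos": TCP position; "tcp_rot": TCP orientation; "ft_force": force on the tool from outside, world axes, zero at the start; "moment": the same for the moment, N m; "opening": opening from 0.0 (shut) to 1.0 (fully open); "grip_force": force on a finger pad.
Only numpy, scipy, OpenCV 4.12 (cv2) and the standard library are available. Lean on these libraries where they do the work, as an engineer would, in place of code of your own. Each camera call takes 0.05 s, during which the arm holds its last target. There are 200 camera calls.

TASK

Find the size of the white pipe offcut that lies between the ring gauge and the board with the three cradles: push it straight, without forcing it, through the row of shrinking rings from the large end until a ring stops it. Then draw it all the way back out and lay it in the steel cradle whose groove is as wide as the last ring it passed, level, resting on the groove's floor and with the middle of its length over the cradle, and let go.

Things in the scene. Friction and masses are not known exactly. Their poses are not given: they have to be found in the camera images.
- pipe_mid (a point): centre of the loose white pipe offcut, a straight plain cylinder 160 mm long, 33.4 mm in diameter, about 90 g, lying at first on the bench between gauge and cradle board. The point is at the middle of its length, on its axis (16.7 mm above what it lies on). Its y axis runs along the pipe; both ends are alike (treat as solid), and it may be rolled any way about y.
- gauge_mouth (a point): point on the level ring axis of the fixed gauge, in the front face of the first, largest ring, 70 mm above the bench. Its y points along the ring axis into the gauge (the way the pipe goes in), z up. Front faces of the rings: y = 0 (bore 44 mm), y = 40 mm (bore 38 mm), y = 80 mm (bore 28 mm, too small for the pipe: stops it rigidly).
- gauge: the fixed gauge: three upright steel rings, all 60 mm outside diameter and 12 mm thick, tops 100 mm above the bench, on a grey base plate 90 mm wide, 150 mm long, 10 mm high. Origin under the middle of the plate, 46 mm in y beyond the front face of the largest ring; y along the ring axis from large to small, z up.
- middle_seat (a point): cradle with a 38 mm wide groove (as wide as the middle ring's bore): where the centre of the pipe lies once seated, centred along and across the groove, 16.7 mm above its floor, 56.7 mm above the bench. x along the groove, z up. Fixed steel channel 44 mm long in x, walls 10 mm high, then flared lips up to about 21 mm above the floor.
- wide_seat (a point): the same point (16.7 mm above the groove floor) of the cradle with a 48 mm wide groove. Three cradles, alike but for groove width, stand 95 mm apart side by side on a plywood board, grooves parallel, in any order.
- narrow_seat (a point): the same point (16.7 mm above the groove floor) of the cradle with a 28 mm wide groove.
- pipe: the pipe offcut itself. Its own origin lies on its outer surface at mid length, 16.7 mm off the axis; use the centre point instead.

How it is judged:
By the outcome, as a careful person would: the job done as asked, in the order asked, and still so for the second after the job is handed in, with the robot touching nothing.
It also fails if it takes over 51 s, if anything falls off the work surface, if the arm or the gripper's body presses on something with over 40 N, if the wrist force passes 120 N, or if a joint passes its speed limit or range.

## Working session

There is one attempt and no reset: what is moved stays moved. The work goes in short steps, Python scripts to look and compute and a tool call to move; the robot and the scene stay as the last step left them, time stands still between calls to the robot, and variables do not carry over. Pictures are saved under pics/ and viewed, at most 10 in all, crops included, and the job is handed in when it is done.

Besides the shell and the picture viewer there is one more tool, called after "Request:" as name(argument=value, ...) on one line, values as JSON. arm_command: Moves the arm, as the interface text tells. Its arguments: {"type":"object","properties":{"deltas":{"type":"array"},"gripper":{"type":"number"}},"required":["deltas"]}

```bash
mkdir -p pics
cat > h.py <<'E'
import numpy as np, cv2
from cell import state, read_camera, job_done
def pts(c):
    z=c["range_z"]; v,u=np.mgrid[:z.shape[0],:z.shape[1]]
    P=np.stack([(u-c["cx"])/c["fx"]*z,-(v-c["cy"])/c["fy"]*z,-z,np.ones_like(z)],-1)
    W=P@c["extrinsics"].T
    W=W[...,:3]; W[z<=0]=np.nan
    return W
E
python3 - <<'E'
from h import *
for n in ("scene","side"):
    c=read_camera(n); np.save(f"{n}.npy",c,allow_pickle=True)
    cv2.imwrite(f"pics/{n}0.png",c["color"][...,::-1])
    print(n,c["fx"],c["cx"],c["cy"],np.round(c["extrinsics"],3).tolist(),(c["range_z"]>0).mean())
print(state())
E
```

```text
scene 388.2321979666143 276.2377023997356 213.07057334569248 [[0.647, 0.405, -0.646, -218.974], [-0.763, 0.345, -0.547, -649.872], [0.001, 0.847, 0.532, 644.365], [0.0, 0.0, 0.0, 1.0]] 0.9960544217687075
side 494.52347253622685 283.7365901620844 209.61027033633087 [[-0.969, 0.112, -0.221, 219.299], [-0.247, -0.494, 0.833, 894.852], [-0.016, 0.862, 0.507, 637.921], [0.0, 0.0, 0.0, 1.0]] 0.9959736394557823
{'t': 0.1, 'joints': array([-1.05598988e-01,  4.91504397e-01,  1.55939970e+00,  2.38155028e-05,
        1.09171448e+00, -1.05598078e-01]), 'qvel': array([-5.75887790e-05, -3.16339584e-03,  1.28633379e-03, -1.32361140e-03,
       -7.27701546e-04, -5.59244544e-04]), 'tau': array([ 2.47082615e-03, -6.13621187e+01, -2.58604574e+01,  6.93451893e-02,
        4.70101309e-02, -2.07912552e-05]), 'eef_pos': array([6.24795767e+02, 5.03773341e-02, 2.33113146e+02]), 'tcp_rot': array([-3.14057467e+00, -1.29139701e-04,  1.57078436e+00]), 'ft_force': array([-0.06798166,  0.28265517, -0.45637508]), 'moment': array([ 0.04484999, -0.00141715,  0.00768756]), 'grip_force': 0.0, 'opening': 0.9994732040990488}
```

View pics/scene0.png

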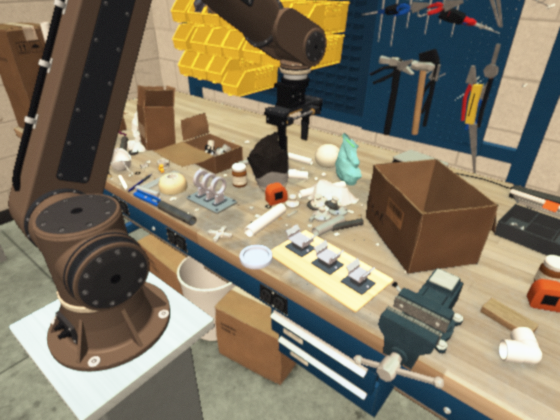

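View pics/side0.png

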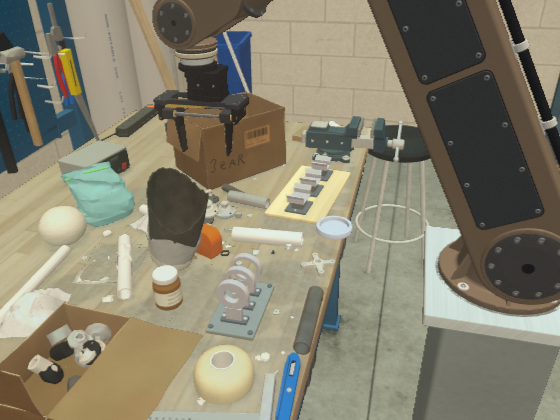

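Scene: the gauge is at about (210,190), the pipe at (266,218) and the cradle board at (330,262). Side: the gauge is at (240,290), the pipe at (267,237) and the cradles at (298,205), (310,187) and (322,168).

Run:
```python
from h import *
C={n:np.load(f"{n}.npy",allow_pickle=True).item() for n in("scene","side")}
def rect(p): 
    r=cv2.minAreaRect(p.astype(np.float32)); return np.round(cv2.boxPoints(r)).astype(int).tolist(),np.round(r[0],1),np.round(r[1],1)
boxes={"scene":dict(pipe=(240,200,290,238),gauge=(185,165,240,215),board=(262,220,400,310)),
"side":dict(pipe=(225,222,308,250),gauge=(200,245,275,340),board=(262,150,355,225))}
for n,c in C.items():
    W=pts(c); hsv=cv2.cvtColor(c["color"],cv2.COLOR_RGB2HSV)
    for k,(a,b,d,e) in boxes[n].items():
        w=W[b:e,a:d].reshape(-1,3); h=hsv[b:e,a:d].reshape(-1,3).astype(int)
        ok=np.isfinite(w).all(1); w,h=w[ok],h[ok]
        if k=="pipe":
            m=(h[:,1]<50)&(h[:,2]>170)&(w[:,2]>12)&(w[:,2]<45)
            p=w[m]; print(n,k,m.sum(),rect(p[:,:2]),"ztop",np.percentile(p[:,2],98))
        if k=="gauge":
            m=(w[:,2]>45)&(w[:,2]<110); p=w[m]; print(n,k,m.sum(),rect(p[:,:2]),np.percentile(p[:,2],[50,98]))
            m=(w[:,2]>6)&(w[:,2]<14)&(h[:,1]<90); print(n,"plate",m.sum(),rect(w[m][:,:2]))
        if k=="board":
            m=(w[:,2]>28)&(w[:,2]<75)&(h[:,1]<80); p=w[m]; print(n,k,m.sum(),np.percentile(p[:,2],[5,50,98]))
            mask=np.zeros(len(ok),np.uint8); idx=np.flatnonzero(ok)[m]; mask[idx]=1; mask=mask.reshape(e-b,d-a)
            N,L,S,_=cv2.connectedComponentsWithStats(mask)
            Wb=W[b:e,a:d]
            for i in range(1,N):
                if S[i,4]>60: q=Wb[L==i]; print("  comp",S[i,4],rect(q[:,:2]),np.round(q.mean(0),1))
            m=(h[:,0]>15)&(h[:,0]<32)&(h[:,1]>60)&(h[:,2]>200)&(w[:,2]>3)&(w[:,2]<30); print(" ply",m.sum(),rect(w[m][:,:2]),np.median(w[m][:,2]))
def crop(n,b,f,o):
    a,y,d,e=b; cv2.imwrite(o,cv2.resize(C[n]["color"][y:e,a:d,::-1],None,fx=f,fy=f,interpolation=cv2.INTER_CUBIC))
x=[cv2.resize(C[n]["color"][b[1]:b[3],b[0]:b[2],::-1],(390,290),interpolation=cv2.INTER_CUBIC) for n,b in(("side",(195,245,290,340)),("side",(265,145,360,220)),("scene",(180,160,245,215)),("scene",(270,215,400,310)))]
cv2.imwrite("pics/c1.png",np.vstack([np.hstack(x[:2]),np.hstack(x[2:])]))
```

```text
scene pipe 387 ([[365, -37], [443, -134], [631, 16], [553, 114]], array([498.1, -10.2]), array([241.1, 124.8])) ztop 33.31478623543686
scene gauge 528 ([[378, 262], [502, 122], [635, 239], [511, 379]], array([506.2, 250.6]), array([177.2, 187. ])) [72.63488423 98.63528102]
scene plate 400 ([[434, 358], [436, 145], [708, 148], [706, 361]], array([571., 253.]), array([272.3, 213.3]))
scene board 1101 [30.77068371 40.19384681 59.60201129]
  comp 337 ([[431, -193], [477, -198], [485, -129], [439, -123]], array([ 458.2, -160.8]), array([70.1, 46. ])) [ 457.  -155.1   44.5]
  comp 346 ([[422, -283], [468, -288], [474, -227], [428, -223]], array([ 448.4, -255.2]), array([61.2, 46.1])) [ 446.2 -250.3   44.9]
  comp 346 ([[413, -371], [458, -376], [464, -325], [418, -321]], array([ 438.1, -348.5]), array([51.3, 45.5])) [ 436.1 -345.5   45.7]
 ply 1148 ([[355, -390], [506, -408], [539, -119], [389, -102]], array([ 447.3, -254.8]), array([290.2, 151.1])) 8.438418030550679
side pipe 924 ([[416, 20], [420, -21], [578, -7], [575, 33]], array([497.2,   6.2]), array([159.3,  40.4])) ztop 34.40678636765589
side gauge 1376 ([[450, 381], [455, 178], [515, 179], [510, 382]], array([482.4, 279.7]), array([ 60.1, 203. ])) [ 82.58465006 100.16913817]
side plate 1505 ([[412, 294], [469, 17], [580, 40], [523, 317]], array([495.9, 167. ]), array([113.3, 282.4]))
side board 977 [30.13212201 47.4345736  61.60182344]
  comp 920 ([[413, -430], [473, -433], [485, -121], [425, -118]], array([ 449. , -275.6]), array([312.2,  59.6])) [ 450.2 -240.2   48.6]
 ply 1777 ([[360, -390], [509, -406], [540, -113], [391, -97]], array([ 449.9, -251.5]), array([295. , 150.5])) 10.239710650372558
```

View pics/c1.png

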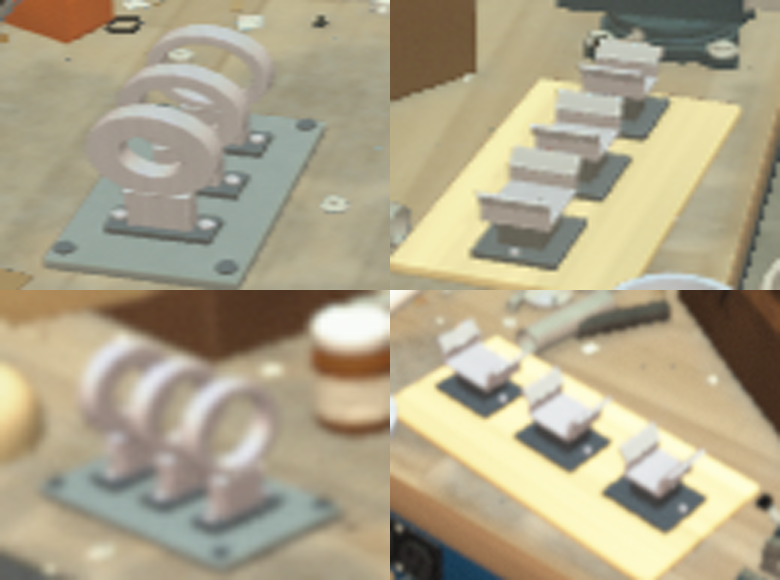

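The composite shows the ring gauge with its bores growing away from the side camera. That puts the large mouth on the −y side, facing the pipe. The three cradles run wide, middle, narrow in order of falling y, with the middle one at about (448,−255). I'll move over the −x half of the pipe and refine from there.

Request:
arm_command(deltas=[{"dx": -0.0165, "yaw": -8.5}, {"dx": -0.0165, "yaw": -8.5}, {"dx": -0.0165, "yaw": -8.5}, {"dx": -0.0165, "yaw": -8.5}, {"dx": -0.0165, "yaw": -8.5}, {"dx": -0.0165, "yaw": -8.5}, {"dx": -0.0165, "yaw": -8.5}, {"dx": -0.0165, "yaw": -8.5}, {"dx": -0.0165, "yaw": -8.5}, {"dx": -0.0165, "yaw": -8.5}, {}, {}])

```text
$.deltas[0]: bad value
```

```bash
cat >> h.py <<'E'
def wpts(c):
    z=c["range_z"]; v,u=np.mgrid[:z.shape[0],:z.shape[1]]
    x=(u-c["cx"])/c["fx"]; y=(v-c["cy"])/c["fy"]; r=np.hypot(x,y)+1e-9; k=np.tan(np.minimum(r,1.5))/r
    P=np.stack([x*k*z,-y*k*z,-z,np.ones_like(z)],-1)
    W=(P@c["extrinsics"].T)[...,:3]; W[z<=0]=np.nan
    return W
def cloud(n):
    c=read_camera(n); W=(wpts if n=="wrist" else pts)(c); s=cv2.cvtColor(c["color"],cv2.COLOR_RGB2HSV).reshape(-1,3).astype(int)
    w=W.reshape(-1,3); ok=np.isfinite(w).all(1); return c,w[ok],s[ok]
def linefit(p):
    vx,vy,x,y=cv2.fitLine(p.astype(np.float32),cv2.DIST_HUBER,0,.01,.01).ravel(); return np.array([x,y]),np.array([vx,vy])
def box(w,x0,x1,y0,y1,z0,z1): return (w[:,0]>x0)&(w[:,0]<x1)&(w[:,1]>y0)&(w[:,1]<y1)&(w[:,2]>z0)&(w[:,2]<z1)
E
python3 - <<'E'
from h import *
for n in("scene","side","wrist"):
    c,w,h=cloud(n); print("==",n,len(w))
    if n=="wrist": cv2.imwrite("pics/w1.png",c["color"][...,::-1]); print(np.round(c["extrinsics"],2).tolist(),c["fx"],c["cx"],c["cy"])
    m=box(w,405,590,-30,45,14,40)&(h[:,1]<60)
    p=w[m]; print("pipe",len(p))
    if len(p)>30:
        o,d=linefit(p[:,:2]); d*=np.sign(d[0]); s=(p[:,:2]-o)@d; t=(p[:,:2]-o)@[-d[1],d[0]]
        a=np.percentile(s,[1,99]); b=np.percentile(t,[1,50,99]);print(" dir",np.degrees(np.arctan2(d[1],d[0])),"ends",a,"across",b,"mid",o+d*a.mean()+np.array([-d[1],d[0]])*(b[0]+b[2])/2, np.percentile(p[:,2],99))
    m=box(w,440,530,150,310,60,104)&(h[:,1]<60); p=w[m]; print("rings",len(p))
    if len(p)>50:
        print(" pct x",np.percentile(p[:,0],[1,50,99]),"y",np.percentile(p[:,1],[1,50,99]))
        q=p[p[:,2]>95]; print(" top",len(q)); 
        if len(q)>20: o,d=linefit(q[:,:2]); print("  line",o,d)
        print("  yhist",np.histogram(p[:,1],bins=np.arange(150,312,5))[0])
    m=box(w,380,600,120,340,7,13)&(h[:,1]<70)&(abs(w[:,0]-485)<60); p=w[m]
    if len(p)>50: r=cv2.minAreaRect(p[:,:2].astype(np.float32)); print("plate",len(p),r,np.percentile(p[:,0],[1,99]),np.percentile(p[:,1],[1,99]))
    m=box(w,405,500,-290,-222,34,64)&(h[:,1]<60); p=w[m]; print("seat",len(p))
    if len(p)>50: print(cv2.minAreaRect(p[:,:2].astype(np.float32)), "floor",np.percentile(p[abs(p[:,1]+255)<8][:,2],[50]))
    m=box(w,300,650,-120,320,105,175); p=w[m]
    if n!="wrist" and len(p): print("tall",len(p),p.min(0),p.max(0),np.median(p,0))
print(state()["eef_pos"],state()["tcp_rot"])
E
```

```text
== scene 234271
pipe 418
 dir 3.2748094 ends [-75.84811909  82.91157239] across [-8.43456904e+00 -3.20637990e-03  2.08126403e+01] mid [495.61027636  -7.34831613] 33.25116459918159
rings 327
 pct x [451.86837014 470.26512503 510.52617096] y [174.81845575 218.81787877 267.92196303]
 top 49
  line [480.32224 222.22812] [ 0.02217512 -0.99975413]
  yhist [ 0  0  0  0  6 47 40 20  1  0  0  0  1 66 17 13  2  0  0  0  6 70 27 11
  0  0  0  0  0  0  0  0]
plate 331 ((478.98468017578125, 220.84521484375), (89.38338470458984, 150.0607147216797), 2.866605281829834) [436.32535493 524.40218968] [147.26507551 291.7220794 ]
seat 331
((448.3621520996094, -254.85693359375), (62.709129333496094, 46.56715393066406), 82.30107879638672) floor [38.43158423]
tall 542 [574.45305304  50.38485316 105.03295798] [649.72368038 187.4669834  171.04264019] [603.28109973  86.72327622 135.80441702]
== side 234288
pipe 881
 dir 3.998214 ends [-79.26198428  77.26449766] across [-1.94667830e+01  7.08795818e-03  7.97747186e+00] mid [497.20947255   3.6100635 ] 35.238677205156435
rings 1096
 pct x [454.58131603 477.22440137
[... 1036 characters left out ...]
5
rings 861
 pct x [457.79019068 492.47874475 513.46668772] y [178.82089977 183.62837345 191.41747146]
 top 348
  line [485.84662 184.6217 ] [0.99883604 0.04823426]
  yhist [  0   0   0   0   0 162 352 292  52   0   0   0   0   3   0   0   0   0
   0   0   0   0   0   0   0   0   0   0   0   0   0   0]
plate 2515 ((484.3262023925781, 192.7032928466797), (90.28675842285156, 86.2554702758789), 0.1609761118888855) [440.92980985 528.55829806] [150.79344338 231.67956306]
seat 143
((464.1030578613281, -239.99899291992188), (32.641822814941406, 20.497840881347656), 82.72586822509766) floor [40.05169621]
[6.24900969e+02 4.18381570e-02 2.33372261e+02] [-3.14108985e+00 -3.60019264e-05  1.57079260e+00]
```

Request:
arm_command(deltas=[{"dx": -0.0165, "dy": 0, "dz": 0, "yaw": -8}, {"dx": -0.0165, "dy": 0, "dz": 0, "yaw": -8}, {"dx": -0.0165, "dy": 0, "dz": 0, "yaw": -8}, {"dx": -0.0165, "dy": 0, "dz": 0, "yaw": -8}, {"dx": -0.0165, "dy": 0, "dz": 0, "yaw": -8}, {"dx": -0.0165, "dy": 0, "dz": 0, "yaw": -8}, {"dx": -0.0165, "dy": 0, "dz": 0, "yaw": -8}, {"dx": -0.0165, "dy": 0, "dz": 0, "yaw": -8}, {"dx": -0.0165, "dy": 0, "dz": 0, "yaw": -8}, {"dx": -0.0185, "dy": 0, "dz": 0, "yaw": -8}, {"dx": 0, "dy": 0, "dz": -0.02, "yaw": -6.3}, {"dx": 0, "dy": 0, "dz": -0.03, "yaw": 0}, {"dx": 0, "dy": 0, "dz": -0.03, "yaw": 0}, {"dx": 0, "dy": 0, "dz": 0, "yaw": 0}, {"dx": 0, "dy": 0, "dz": 0, "yaw": 0}], gripper=0.08)

```text
t: 1.75
eef_pos: [458.2, -0.0, 154.1]
tcp_rot: [-3.142, 0.001, 0.065]
ft_force: [-0.4, -0.0, -0.1]
opening: 0.84
grip_force: 0.0
```

Run:
```python
from h import *
c,w,h=cloud("wrist"); cv2.imwrite("pics/w2.png",c["color"][...,::-1])
m=box(w,405,590,-30,45,3,40)&(h[:,1]<60); p=w[m]
q=p[p[:,2]>30]; o,d=linefit(q[:,:2]); d*=np.sign(d[0]); print(len(p),len(q),o,np.degrees(np.arctan2(d[1],d[0])),"y at 457:",o[1]+(457-o[0])*d[1]/d[0], np.percentile(p[:,0],[.5,99.5]),np.percentile(p[:,1],[.5,99.5]))
print(state()["eef_pos"],state()["tcp_rot"],c["extrinsics"][:3,3])
```

```text
7146 4313 [501.51196    -1.6941274] 3.9535117 y at 457: -4.7704167 [418.73117214 585.29807868] [-26.49988269  42.54050996]
[ 4.58526890e+02 -4.35844486e-02  1.54638734e+02] [ 3.14133624e+00 -8.04402275e-04  6.45978368e-02] [540.45650447   5.74255067 305.26889299]
```

View pics/w2.png

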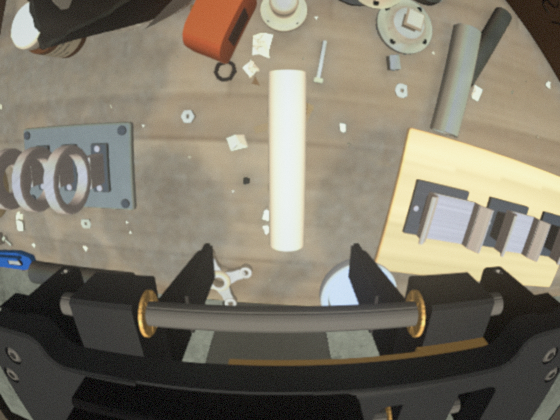

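The wrist view shows the pipe upright at col 287, rows 70–250, clear and between the fingers. The gauge is at left and the cradle board at right. Now I'll descend and grip.

Request:
arm_command(deltas=[{"dx": 0, "dy": -0.004, "dz": -0.03, "yaw": 0.2}, {"dx": 0, "dy": 0, "dz": -0.03, "yaw": 0}, {"dx": 0, "dy": 0, "dz": -0.03, "yaw": 0}, {"dx": 0, "dy": 0, "dz": -0.025, "yaw": 0}, {"dx": 0, "dy": 0, "dz": -0.01, "yaw": 0}, {"dx": 0, "dy": 0, "dz": -0.006, "yaw": 0}, {"dx": 0, "dy": 0, "dz": 0, "yaw": 0}])

```text
t: 2.5
eef_pos: [458.5, -4.0, 23.2]
tcp_rot: [3.141, -0.001, 0.068]
ft_force: [-0.1, 0.2, 0.1]
opening: 0.838
grip_force: 0.0
```

Request:
arm_command(deltas=[{"dx": 0, "dy": 0, "dz": 0, "yaw": 0}, {"dx": 0, "dy": 0, "dz": 0, "yaw": 0}, {"dx": 0, "dy": 0, "dz": 0, "yaw": 0}, {"dx": 0, "dy": 0, "dz": 0, "yaw": 0}, {"dx": 0, "dy": 0, "dz": 0, "yaw": 0}, {"dx": 0, "dy": 0, "dz": 0, "yaw": 0}, {"dx": 0, "dy": 0, "dz": 0, "yaw": 0}, {"dx": 0, "dy": 0, "dz": 0, "yaw": 0}], gripper=0.0)

```text
t: 3.3
eef_pos: [458.0, -4.0, 22.7]
tcp_rot: [3.141, -0.0, 0.068]
ft_force: [0.1, -0.3, -0.4]
opening: 0.349
grip_force: 30.0
```

Request:
arm_command(deltas=[{"dx": 0, "dy": 0, "dz": 0.02, "yaw": 0}, {"dx": 0, "dy": 0, "dz": 0.03, "yaw": 0}, {"dx": -0.01, "dy": 0.02, "dz": 0.03, "yaw": 0}, {"dx": -0.01, "dy": 0.03, "dz": 0.03, "yaw": 0}, {"dx": -0.01, "dy": 0.03, "dz": 0.03, "yaw": 0}, {"dx": -0.01, "dy": 0.02, "dz": 0.01, "yaw": 0}, {"dx": 0, "dy": 0.01, "dz": 0, "yaw": -3.8}, {"dx": 0, "dy": 0, "dz": 0, "yaw": 0}, {"dx": 0, "dy": 0, "dz": 0, "yaw": 0}, {"dx": 0, "dy": 0, "dz": 0, "yaw": 0}])

```text
t: 4.3
eef_pos: [418.0, 105.5, 172.3]
tcp_rot: [3.141, 0.001, 0.002]
ft_force: [-0.6, -1.2, -1.2]
opening: 0.345
grip_force: 30.0
```

Run:
```python
from h import *
s=state(); e=s["eef_pos"]; print(e,s["tcp_rot"],s["opening"])
c,w,h=cloud("wrist"); cv2.imwrite("pics/w3.png",c["color"][...,::-1]); np.save("w3.npy",c,allow_pickle=True)
T=e
m=box(w,T[0]+25,T[0]+140,T[1]-30,T[1]+30,T[2]-30,T[2]+20)&(h[:,1]<60); p=w[m]
q=p[p[:,2]>np.percentile(p[:,2],95)-4]; o,d=linefit(q[:,:2]); d*=np.sign(d[0])
print("pipe",len(p),"o-T",o-T[:2],"dir",np.degrees(np.arctan2(d[1],d[0])),"x end",np.percentile(p[:,0],[99,99.9])-T[0],"y",np.percentile(p[:,1],[1,99])-T[1],"ztop",np.percentile(p[:,2],[50,95,99])-T[2])
z=np.polyfit(q[:,0],q[:,2],1); print("tilt",z)
for n in("wrist","side","scene"):
    if n!="wrist": c,w,h=cloud(n)
    m=box(w,440,530,170,310,60,106)&(h[:,1]<60); p=w[m]; print(n,"rings",len(p))
    if len(p)<50: continue
    for a,b in((170,200),(208,240),(250,285)):
        q=p[(p[:,1]>a)&(p[:,1]<b)]; 
        if len(q)<30: continue
        t=q[q[:,2]>q[:,2].max()-6]
        print(" ring",len(q),"x",np.percentile(q[:,0],[1,99]),np.percentile(q[:,0],[1,99]).mean(),"y",np.percentile(q[:,1],[2,10,50,90,98]),"z",np.percentile(q[:,2],98),"top x",t[:,0].mean(),"y",t[:,1].mean())
    m=box(w,425,540,130,320,7,13)&(h[:,1]<70); p=w[m]; print("plate",len(p),cv2.minAreaRect(p[:,:2].astype(np.float32)),np.median(p[:,2]))
```

```text
[418.03038101 105.45355297 172.2710027 ] [3.14136917e+00 8.79706328e-04 2.37077895e-03] 0.3454229120237385
pipe 14076 o-T [73.38648911  0.20000385] dir 0.21388818 x end [118.13260185 119.1505342 ] y [-15.66081975  16.13414615] ztop [ 8.80488825 11.09914269 11.64978726]
tilt [-2.30738026e-03  1.82984566e+02]
wrist rings 4840
 ring 1463 x [455.84686901 512.43362906] 484.1402490348301 y [179.12430013 179.62779312 183.35291624 189.37345211 190.89173892] z 100.48866409749395 top x 483.8742509691179 y 184.85557081784876
 ring 1588 x [455.299751   511.53480175] 483.417276375254 y [218.9667429  219.45184839 221.54714752 228.82798984 230.6450934 ] z 100.2984682469864 top x 483.47576940219227 y 224.62645828350512
 ring 1789 x [454.93168666 511.14006113] 483.0358738936636 y [258.76096624 259.22931175 260.38538795 268.01186847 270.35440889] z 100.28161110983663 top x 482.5612140052595 y 264.34722041371214
plate 5206 ((483.10516357421875, 225.44305419921875), (90.48973083496094, 150.27728271484375), 0.6499127745628357) 10.08468524492281
side rings 1099
 ring 266 x [455.10686138 511.5015678 ] 483.
[... 681 characters left out ...]
ing 83 x [452.64947302 513.08485858] 482.8671657992634 y [173.99169381 175.99885917 179.17330318 186.35023147 188.39874496] z 94.22046502928644 top x 472.12767775700166 y 176.95377903621605
 ring 34 x [451.66198625 494.79480203] 473.22839413681345 y [214.80098378 216.40213724 219.62196558 225.24001825 226.92317595] z 88.08540062448496 top x 457.5541452177401 y 223.34426160140228
 ring 96 x [450.97219234 498.8560253 ] 474.91410882002333 y [254.09740199 255.71778597 258.77783678 265.70204693 268.3480844 ] z 98.69427235380081 top x 479.4788352742047 y 261.7628061446327
plate 297 ((480.815673828125, 220.86399841308594), (89.3485336303711, 150.9025421142578), 0.5583077669143677) 8.688246556831587
```

View pics/w3.png

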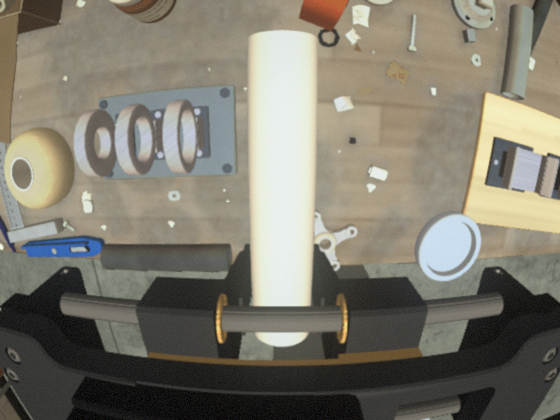

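The wrist view shows the pipe held straight at cols 249–317. The rings are at about cols 95, 137 and 181, row 140. Before I turn, I'll check the clearance of the 180 mm wide gripper body to the tall dark object.

Run:
```python
from h import *
for n in("side","scene"):
    c,w,h=cloud(n)
    for z0 in range(95,200,15):
        for y0,y1 in((-20,40),(40,100),(100,140),(140,190)):
            m=box(w,540,700,y0,y1,z0,z0+15); 
            if m.sum()>3: print(n,z0,(y0,y1),m.sum(),np.percentile(w[m][:,0],[0,2]).round(1))
```

```text
side 95 (40, 100) 234 [616.  620.8]
side 95 (100, 140) 17 [595.5 595.8]
side 95 (140, 190) 279 [595.8 599.1]
side 110 (40, 100) 257 [605.8 611. ]
side 110 (100, 140) 15 [590.7 590.7]
side 110 (140, 190) 265 [590.3 592.7]
side 125 (40, 100) 287 [599.7 604.2]
side 125 (100, 140) 14 [585.7 585.7]
side 125 (140, 190) 205 [584.8 587.2]
side 140 (40, 100) 317 [593.5 598. ]
side 140 (100, 140) 13 [580.8 580.9]
side 140 (140, 190) 100 [579.6 580.4]
side 155 (40, 100) 316 [585.3 592.9]
side 155 (100, 140) 33 [577.7 578.3]
side 155 (140, 190) 43 [577.7 644.7]
side 170 (40, 100) 224 [632.6 640.8]
side 170 (100, 140) 33 [580.4 653.4]
side 170 (140, 190) 25 [671.9 672.6]
side 185 (40, 100) 160 [656.8 659.8]
side 185 (100, 140) 51 [692.6 693.2]
side 185 (140, 190) 12 [688.  688.2]
scene 95 (40, 100) 99 [601.4 602.6]
scene 95 (100, 140) 35 [592.4 592.8]
scene 95 (140, 190) 15 [594.5 595.5]
scene 110 (40, 100) 101 [596.8 598.9]
scene 110 (100, 140) 43 [587.7 588.1]
scene 110 (140, 190) 54 [592.  599.5]
scene 125 (40, 100) 108 [588.1 591.9]
scene 125 (100, 140) 38 [583.5 584.4]
scene 125 (140, 190) 102 [627.9 631.5]
scene 140 (40, 100) 116 [585.  589.2]
scene 140 (100, 140) 50 [577.9 578. ]
scene 140 (140, 190) 81 [650.  650.7]
scene 155 (40, 100) 81 [579.7 581.7]
scene 155 (100, 140) 45 [576.3 576.3]
scene 155 (140, 190) 64 [659. 661.]
scene 170 (40, 100) 34 [638.8 640.2]
scene 170 (100, 140) 35 [688.1 689.5]
scene 170 (140, 190) 36 [673.9 674.8]
scene 185 (40, 100) 26 [660.4 661.1]
scene 185 (100, 140) 41 [688.4 689.3]
scene 185 (140, 190) 5 [686.8 687. ]
```

Request:
arm_command(deltas=[{"dx": 0, "dy": -0.0075, "dz": 0, "yaw": 8.2}, {"dx": 0, "dy": -0.0075, "dz": 0, "yaw": 8.2}, {"dx": 0.007, "dy": -0.0075, "dz": 0, "yaw": 8.2}, {"dx": 0.0075, "dy": -0.0075, "dz": 0, "yaw": 8.2}, {"dx": 0.0075, "dy": -0.0075, "dz": 0, "yaw": 8.2}, {"dx": 0.0075, "dy": -0.0075, "dz": 0, "yaw": 8.2}, {"dx": 0.0075, "dy": -0.0075, "dz": 0, "yaw": 8.2}, {"dx": 0.0075, "dy": -0.0075, "dz": 0, "yaw": 8.2}, {"dx": 0.0075, "dy": -0.0075, "dz": 0, "yaw": 8.2}, {"dx": 0.0075, "dy": -0.008, "dz": 0, "yaw": 8.2}, {"dx": 0.0075, "dy": 0, "dz": 0, "yaw": 8.4}, {"dx": 0, "dy": 0, "dz": -0.02, "yaw": 0}, {"dx": 0, "dy": 0, "dz": -0.03, "yaw": 0}, {"dx": 0, "dy": 0, "dz": -0.03, "yaw": 0}, {"dx": 0, "dy": 0, "dz": -0.0165, "yaw": 0}, {"dx": 0, "dy": 0, "dz": 0, "yaw": 0}, {"dx": 0, "dy": 0, "dz": 0, "yaw": 0}, {"dx": 0, "dy": 0, "dz": 0, "yaw": 0}])

```text
t: 6.35
eef_pos: [485.5, 30.4, 77.1]
tcp_rot: [3.14, 0.0, 1.58]
ft_force: [0.2, -0.6, -0.8]
opening: 0.346
grip_force: 30.0
```

Run:
```python
from h import *
s=state(); T=s["eef_pos"]; print(T,s["tcp_rot"],np.degrees(s["tcp_rot"][2]))
for n in("wrist","side","scene"):
    c,w,h=cloud(n); print("==",n)
    if n=="wrist": cv2.imwrite("pics/w4.png",c["color"][...,::-1])
    m=box(w,T[0]-30,T[0]+30,T[1]+20,T[1]+135,T[2]-25,T[2]+18)&(h[:,1]<60); p=w[m]; print("pipe",len(p))
    if len(p)>40:
        q=p[p[:,2]>np.percentile(p[:,2],97)-4]; o,d=linefit(q[:,:2]); d*=np.sign(d[1]); k=d[0]/d[1]
        print(" x at T",o[0]+k*(T[1]-o[1]),"at 179",o[0]+k*(179-o[1]),"slope",k,"edges",np.percentile(p[:,0],[1,99]),"yend",np.percentile(p[:,1],[98,99.7]),"ztop",np.percentile(p[:,2],[95,99]))
    m=box(w,440,530,172,310,60,106)&(h[:,1]<60); p=w[m]
    for a,b in((172,200),(208,240),(250,285)):
        q=p[(p[:,1]>a)&(p[:,1]<b)]
        if len(q)<30: continue
        print(" ring",len(q),"x",np.percentile(q[:,0],[1,99]),np.percentile(q[:,0],[1,99]).mean(),"y",np.percentile(q[:,1],[2,50,98]),"z",np.percentile(q[:,2],98))
```

```text
[485.50626284  30.42742411  77.07830278] [3.14005118e+00 1.32624197e-04 1.57954728e+00] 90.50139280177305
== wrist
pipe 14911
 x at T 484.3614467684833 at 179 482.96298 slope -0.009412762 edges [467.75707146 499.55685872] yend [149.32704064 151.11695296] ztop [88.28541827 88.83038079]
== side
pipe 564
 x at T 482.8843230456538 at 179 483.75464 slope 0.0058578486 edges [467.57769696 498.01771832] yend [151.78446152 152.67750189] ztop [88.66712946 89.51339877]
 ring 268 x [454.76522521 511.775374  ] 483.2702996035273 y [179.77742702 189.24841034 192.48115231] z 100.45475494331922
 ring 332 x [454.40014031 510.41488659] 482.40751345313845 y [220.67227502 229.73673813 232.70117134] z 100.27893925400724
 ring 497 x [454.36954086 511.0470125 ] 482.7082766794273 y [260.21748318 270.11740566 272.63745863] z 100.32438974266894
== scene
pipe 144
 x at T 474.08994431545096 at 179 470.11456 slope -0.026757143 edges [463.94112143 480.36744809] yend [146.93594429 147.72664469] ztop [81.3726282  86.11730499]
 ring 85 x [452.21432273 505.18198201] 478.69815237105786 y [175.62728843 180.24349253 189.41330509] z 98.65073465606554
 ring 102 x [450.87400769 507.88539513] 479.37970140706 y [214.53534037 219.13365548 228.374768  ] z 98.62127273155781
 ring 114 x [451.34474385 503.59439992] 477.4695718848386 y [254.04199898 258.57905899 268.66957805] z 98.51733387421726
```

View pics/w4.png

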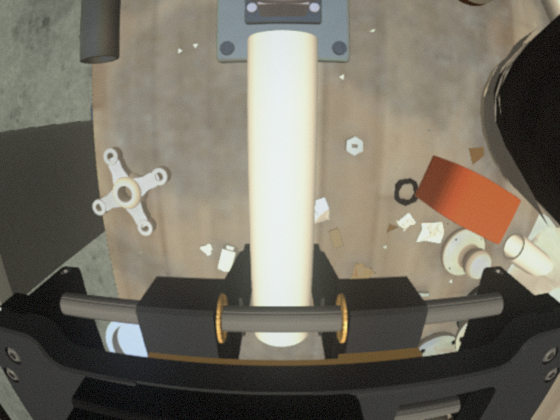

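The wrist view shows the pipe running straight up at cols 248–317 with its tip just short of the gauge plate at row 35. The dark object is off to the right. I'll drop about 1.7 mm and enter the first ring.

Request:
arm_command(deltas=[{"dx": -0.0003, "dy": 0, "dz": -0.0017, "yaw": 0.1}, {"dx": -0.0001, "dy": 0.007, "dz": 0, "yaw": 0}, {"dx": -0.0001, "dy": 0.007, "dz": 0, "yaw": 0}, {"dx": -0.0001, "dy": 0.006, "dz": 0, "yaw": 0}, {"dx": 0, "dy": 0.006, "dz": 0, "yaw": 0}, {"dx": -0.0001, "dy": 0.006, "dz": 0, "yaw": 0}, {"dx": -0.0001, "dy": 0.006, "dz": 0, "yaw": 0}, {"dx": 0, "dy": 0.006, "dz": 0, "yaw": 0}, {"dx": -0.0001, "dy": 0.006, "dz": 0, "yaw": 0}, {"dx": 0, "dy": 0, "dz": 0, "yaw": 0}, {"dx": 0, "dy": 0, "dz": 0, "yaw": 0}])

```text
t: 7.6
eef_pos: [484.1, 80.6, 74.5]
tcp_rot: [3.142, 0.0, 1.582]
ft_force: [-0.2, -0.5, -1.5]
opening: 0.343
grip_force: 30.0
```

```bash
cat > chk.py <<'E'
from h import *
import sys
s=state(); T=s["eef_pos"]; print(T,np.degrees(s["tcp_rot"]),s["ft_force"],s["moment"])
for n in("wrist","side"):
    c,w,h=cloud(n); print("==",n)
    if n=="side": cv2.imwrite(sys.argv[1],cv2.resize(c["color"][200:350,170:370,::-1],None,fx=4,fy=4,interpolation=cv2.INTER_CUBIC))
    m=box(w,T[0]-30,T[0]+30,T[1]+20,176,T[2]-25,T[2]+18)&(h[:,1]<60); p=w[m]; print("pipe",len(p))
    if len(p)>40:
        q=p[p[:,2]>np.percentile(p[:,2],97)-4]; o,d=linefit(q[:,:2]); d*=np.sign(d[1]); k=d[0]/d[1]
        f=np.polyfit(q[:,1],q[:,2],1)
        print(" x at T",o[0]+k*(T[1]-o[1]),"at 179",o[0]+k*(179-o[1]),"slope",k,"edges",np.percentile(p[:,0],[1,99]),"ztop",np.percentile(p[:,2],[95,99]),"tilt",f[0])
    m=box(w,440,530,172,310,60,106)&(h[:,1]<60); p=w[m]
    for a,b in((172,200),(208,240),(250,285)):
        q=p[(p[:,1]>a)&(p[:,1]<b)]
        if len(q)<30: continue
        print(" ring",len(q),"x",np.percentile(q[:,0],[1,99]),np.percentile(q[:,0],[1,99]).mean(),"y",np.percentile(q[:,1],[2,50,98]),"z",np.percentile(q[:,2],98))
E
python3 chk.py pics/s5.png
```

```text
[484.09778422  80.64963345  74.45167576] [1.79995522e+02 2.05548134e-03 9.06250536e+01] [-0.15625089 -0.48964731 -1.49693192] [ 0.01391727 -0.01343627  0.01792329]
== wrist
pipe 10957
 x at T 483.0394966351521 at 179 481.78903 slope -0.0127143115 edges [466.26282885 498.0983495 ] ztop [85.66106986 86.1912126 ] tilt -0.0020019389774852065
 ring 6168 x [456.6750017  510.46079238] 483.56789704387336 y [172.74575239 183.78120156 199.18871025] z 100.49752399439876
 ring 588 x [454.26092027 512.07154503] 483.16623265028016 y [219.01216509 220.00531815 224.10223313] z 76.77912770531306
== side
pipe 313
 x at T 484.4301992039757 at 179 480.12912 slope -0.043732073 edges [466.39592792 496.55454635] ztop [85.74868928 86.78347903] tilt 0.0009969606568943899
 ring 381 x [455.18685631 511.6606415 ] 483.4237489069741 y [180.25347143 189.56079043 199.12487058] z 100.13862131473161
 ring 330 x [454.92342236 511.64679687] 483.2851096157592 y [220.26231471 229.68170259 232.38864624] z 100.6335132566335
 ring 504 x [454.17566701 510.8479322 ] 482.5117996011496 y [260.37042041 270.16445482 272.53363484] z 100.00072464384273
```

View pics/s5.png

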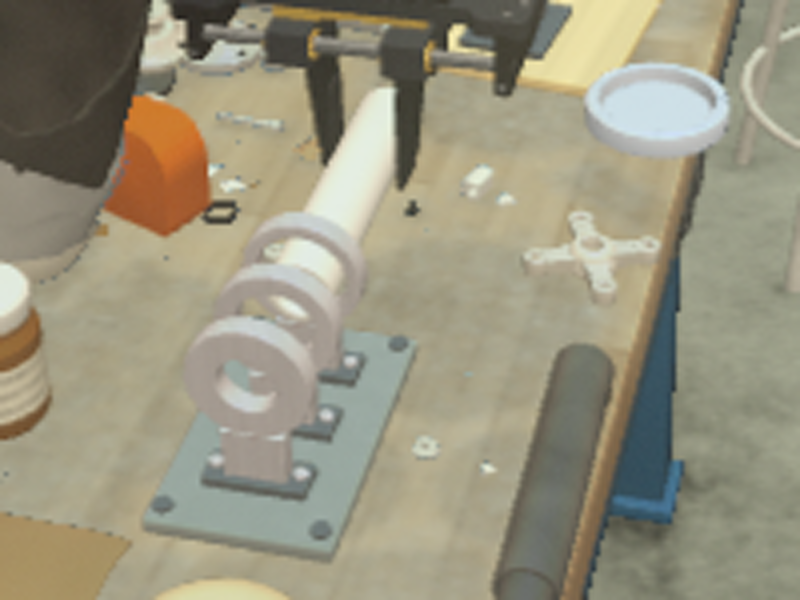

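The side crop shows the pipe through the first ring with its tip short of the second one. It sits about 1 mm low in both x and z, so I'll correct that and go through the second ring.

Request:
arm_command(deltas=[{"dx": 0.001, "dy": 0, "dz": 0.001, "yaw": 0}, {"dx": 0, "dy": 0.004, "dz": 0, "yaw": 0}, {"dx": 0, "dy": 0.004, "dz": 0, "yaw": 0}, {"dx": -0.0001, "dy": 0.004, "dz": 0, "yaw": 0}, {"dx": 0, "dy": 0, "dz": 0, "yaw": 0}, {"dx": 0, "dy": 0, "dz": 0, "yaw": 0}])

```text
t: 8.3
eef_pos: [484.9, 92.7, 75.4]
tcp_rot: [-3.142, 0.0, 1.582]
ft_force: [0.4, 0.3, -0.9]
opening: 0.345
grip_force: 30.0
```

```bash
python3 chk.py pics/s6.png
```

```text
[484.94296891  92.7233236   75.44118133] [-1.79999859e+02  1.39800307e-03  9.06256154e+01] [ 0.36188852  0.25384186 -0.86603124] [-0.02340306 -0.05009102 -0.00087241]
== wrist
pipe 9063
 x at T 484.03713870095095 at 179 482.6504 slope -0.016073376 edges [467.12786761 498.98471655] ztop [86.65942821 87.20656196] tilt -0.002242078799749362
 ring 5996 x [456.89007517 510.34580304] 483.6179391051447 y [172.64186168 185.12276982 199.24803883] z 100.57425983952436
 ring 3779 x [455.39742545 511.08245973] 483.23994258938814 y [208.5488871  220.07502806 227.12510837] z 99.94773140143934
== side
pipe 263
 x at T 485.65152182583734 at 179 481.0919 slope -0.05284914 edges [467.16106651 497.96404444] ztop [86.93105219 88.28402926] tilt 0.004476546117193809
 ring 382 x [455.00120897 511.23384751] 483.1175282402303 y [179.30808281 189.83297615 198.75488314] z 100.46677397831107
 ring 353 x [454.75250045 511.11199501] 482.9322477285207 y [211.85889053 229.56826357 232.76251328] z 100.238305563543
 ring 497 x [454.35613316 510.80494783] 482.5805404967293 y [259.72309473 270.06449975 272.98800858] z 100.23671436373519
```

Request:
arm_command(deltas=[{"dx": 0, "dy": 0.002, "dz": 0, "yaw": 0}, {"dx": 0, "dy": 0.002, "dz": 0, "yaw": 0}, {"dx": 0, "dy": 0.002, "dz": 0, "yaw": 0}, {"dx": -0.0001, "dy": 0.001, "dz": 0, "yaw": 0}, {"dx": 0, "dy": 0.001, "dz": 0, "yaw": 0}, {"dx": 0, "dy": 0.001, "dz": 0, "yaw": 0}, {"dx": 0, "dy": 0.001, "dz": 0, "yaw": 0}])

```text
t: 9.1
eef_pos: [484.9, 102.6, 75.5]
tcp_rot: [3.142, 0.0, 1.581]
ft_force: [0.3, 0.4, -0.1]
opening: 0.343
grip_force: 30.0
```

Request:
arm_command(deltas=[{"dx": 0, "dy": 0.002, "dz": 0, "yaw": 0}, {"dx": 0, "dy": 0.002, "dz": 0, "yaw": 0}, {"dx": -0.0001, "dy": 0.002, "dz": 0, "yaw": 0}, {"dx": 0, "dy": 0.002, "dz": 0, "yaw": 0}, {"dx": 0, "dy": 0.002, "dz": 0, "yaw": 0}])

```text
t: 9.6
eef_pos: [484.8, 112.7, 75.5]
tcp_rot: [3.141, 0.0, 1.581]
ft_force: [-0.6, -0.6, -0.3]
opening: 0.34
grip_force: 30.0
```

Request:
arm_command(deltas=[{"dx": 0, "dy": 0.003, "dz": 0, "yaw": 0}, {"dx": -0.0001, "dy": 0.003, "dz": 0, "yaw": 0}, {"dx": 0, "dy": 0.003, "dz": 0, "yaw": 0}, {"dx": 0, "dy": 0.003, "dz": 0, "yaw": 0}, {"dx": -0.0001, "dy": 0.003, "dz": 0, "yaw": 0}, {"dx": 0, "dy": 0.003, "dz": 0, "yaw": 0}, {"dx": 0, "dy": 0, "dz": 0, "yaw": 0}])

```text
t: 10.3
eef_pos: [484.6, 130.9, 75.5]
tcp_rot: [3.141, -0.0, 1.582]
ft_force: [-0.7, 0.0, -1.0]
opening: 0.346
grip_force: 30.0
```

```bash
python3 chk.py pics/s7.png
```

```text
[484.61455064 130.86214774  75.46281234] [ 1.79991723e+02 -1.22561242e-03  9.06192795e+01] [-0.72915814  0.01146493 -0.9921476 ] [-0.04504636  0.02114577 -0.0371796 ]
== wrist
pipe 3256
 x at T 480.95347218033766 at 179 483.99973 slope 0.063281596 edges [467.07344676 498.83224161] ztop [86.67252273 87.19705456] tilt -0.0032615103220944926
 ring 5945 x [456.75259904 510.77730422] 483.76495163088634 y [172.8295419  188.74957631 199.29478566] z 100.44541271931263
 ring 6667 x [456.63502917 509.73338553] 483.18420734531526 y [208.84970619 223.96281772 239.14732417] z 100.4247073683808
 ring 3265 x [454.83798462 510.58005277] 482.70901869758313 y [250.43515127 259.98700279 265.90943471] z 99.49643114452854
== side
pipe 60
 x at T 527.988142285127 at 179 448.7526 slope -1.6460133 edges [467.21901415 494.61371214] ztop [87.84165602 88.28267575] tilt 0.10283882512245023
 ring 369 x [454.781618   511.82506664] 483.30334231891084 y [180.18752889 189.79252001 198.85708995] z 100.16106896719639
 ring 427 x [454.63273596 510.73618456] 482.68446026153174 y [220.68638998 230.21195317 238.88095817] z 100.25632570282423
 ring 504 x [454.21044245 510.64142148] 482.42593196763414 y [258.99481084 270.12071278 272.87556286] z 100.3859666230396
```

View pics/s7.png

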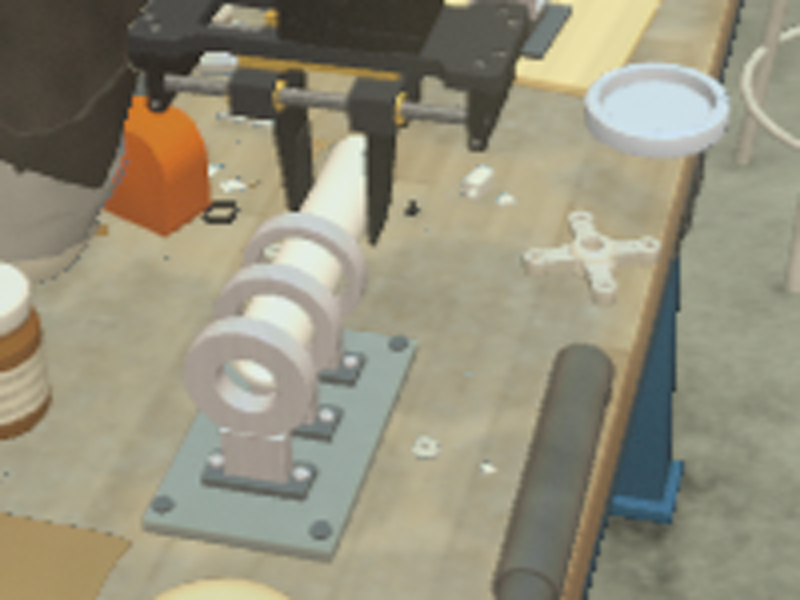

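The side crop shows the pipe through rings 1 and 2 with its tip close to ring 3. I'll creep in the rest of the way by force.

Request:
arm_command(deltas=[{"dx": 0, "dy": 0.001, "dz": 0, "yaw": 0}, {"dx": 0, "dy": 0.001, "dz": 0, "yaw": 0}, {"dx": -0.0001, "dy": 0.001, "dz": 0, "yaw": 0}, {"dx": 0, "dy": 0.001, "dz": 0, "yaw": 0}, {"dx": 0, "dy": 0.001, "dz": 0, "yaw": 0}, {"dx": 0, "dy": 0.001, "dz": 0, "yaw": 0}])

```text
t: 11.0
eef_pos: [484.5, 136.6, 75.5]
tcp_rot: [3.142, 0.0, 1.581]
ft_force: [-1.1, 0.5, -0.5]
opening: 0.343
grip_force: 30.0
```

Request:
arm_command(deltas=[{"dx": 0, "dy": 0.0005, "dz": 0, "yaw": 0}, {"dx": 0, "dy": 0.0005, "dz": 0, "yaw": 0}])

```text
t: 11.2
eef_pos: [484.5, 137.6, 75.5]
tcp_rot: [3.141, 0.0, 1.581]
ft_force: [-0.1, -0.4, -0.9]
opening: 0.344
grip_force: 30.0
```

Request:
arm_command(deltas=[{"dx": 0, "dy": 0.0005, "dz": 0, "yaw": 0}, {"dx": 0, "dy": 0.0005, "dz": 0, "yaw": 0}])

```text
t: 11.4
eef_pos: [484.5, 138.5, 75.5]
tcp_rot: [3.142, 0.0, 1.581]
ft_force: [0.4, -4.0, -1.6]
opening: 0.342
grip_force: 30.0
```

Request:
arm_command(deltas=[{"dx": 0, "dy": 0.0003, "dz": 0, "yaw": 0}])

```text
t: 11.5
eef_pos: [484.5, 138.5, 75.4]
tcp_rot: [3.142, 0.0, 1.581]
ft_force: [0.4, -6.2, -1.3]
opening: 0.346
grip_force: 30.0
```

Request:
arm_command(deltas=[{"dx": 0, "dy": 0, "dz": 0, "yaw": 0}, {"dx": 0, "dy": 0, "dz": 0, "yaw": 0}])

```text
t: 11.7
eef_pos: [484.5, 138.5, 75.4]
tcp_rot: [-3.142, 0.0, 1.581]
ft_force: [0.0, -5.3, -1.0]
opening: 0.344
grip_force: 30.0
```

The third ring stops it firmly at about 5–6 N, so the middle ring (38 mm) is the last one it passed. I'll draw it straight back out and lift.

Request:
arm_command(deltas=[{"dx": 0, "dy": -0.002, "dz": 0, "yaw": 0}, {"dx": 0, "dy": -0.005, "dz": 0, "yaw": 0}, {"dx": 0.0001, "dy": -0.007, "dz": 0, "yaw": 0}, {"dx": 0.0001, "dy": -0.007, "dz": 0, "yaw": 0}, {"dx": 0.0001, "dy": -0.007, "dz": 0, "yaw": 0}, {"dx": 0.0001, "dy": -0.007, "dz": 0, "yaw": 0}, {"dx": 0.0001, "dy": -0.007, "dz": 0, "yaw": 0}, {"dx": 0.0001, "dy": -0.007, "dz": 0, "yaw": 0}, {"dx": 0.0001, "dy": -0.007, "dz": 0, "yaw": 0}, {"dx": 0.0001, "dy": -0.007, "dz": 0, "yaw": 0}, {"dx": 0, "dy": -0.008, "dz": 0, "yaw": 0}, {"dx": 0, "dy": -0.01, "dz": 0, "yaw": 0}, {"dx": 0, "dy": -0.015, "dz": 0, "yaw": 0}, {"dx": 0, "dy": -0.02, "dz": 0, "yaw": 0}, {"dx": 0, "dy": -0.02, "dz": 0, "yaw": 0}, {"dx": 0, "dy": 0, "dz": 0, "yaw": 0}])

```text
t: 13.3
eef_pos: [485.4, 0.9, 75.5]
tcp_rot: [3.141, 0.0, 1.579]
ft_force: [0.3, 0.7, -1.1]
opening: 0.344
grip_force: 30.0
```

Request:
arm_command(deltas=[{"dx": 0, "dy": -0.02, "dz": 0.03, "yaw": 0}, {"dx": 0, "dy": -0.03, "dz": 0.03, "yaw": 0}, {"dx": 0, "dy": -0.03, "dz": 0.03, "yaw": 0}, {"dx": -0.01, "dy": -0.02, "dz": 0.01, "yaw": -8}, {"dx": -0.01, "dy": -0.01, "dz": 0, "yaw": -8}, {"dx": -0.01, "dy": -0.01, "dz": 0, "yaw": -8}, {"dx": -0.01, "dy": -0.01, "dz": 0, "yaw": -8}, {"dx": -0.01, "dy": -0.01, "dz": 0, "yaw": -8}, {"dx": -0.01, "dy": -0.01, "dz": 0, "yaw": -8}, {"dx": -0.01, "dy": -0.01, "dz": 0, "yaw": -8}, {"dx": 0, "dy": -0.005, "dz": 0, "yaw": -8}, {"dx": 0, "dy": 0, "dz": 0, "yaw": -8}, {"dx": 0, "dy": 0, "dz": 0, "yaw": -8}, {"dx": 0, "dy": 0, "dz": 0, "yaw": -8.5}, {"dx": 0, "dy": 0, "dz": 0, "yaw": -8}, {"dx": 0, "dy": 0, "dz": 0, "yaw": 0}, {"dx": 0, "dy": 0, "dz": 0, "yaw": 0}, {"dx": 0, "dy": 0, "dz": 0, "yaw": 0}])

```text
t: 15.1
eef_pos: [415.3, -162.0, 175.4]
tcp_rot: [3.142, 0.0, -0.1]
ft_force: [-0.5, -0.7, -0.8]
opening: 0.344
grip_force: 30.0
```

```bash
cat > seat.py <<'E'
from h import *
import sys
s=state(); T=s["eef_pos"]; yaw=s["tcp_rot"][2]; print(T,np.degrees(s["tcp_rot"]),s["opening"])
R=np.array([[np.cos(yaw),np.sin(yaw)],[-np.sin(yaw),np.cos(yaw)]])  # world->tool-aligned
for n in("wrist","side"):
    c,w,h=cloud(n); print("==",n)
    if n=="wrist": cv2.imwrite(sys.argv[1],c["color"][...,::-1])
    v=w.copy(); v[:,:2]=(w[:,:2]-T[:2])@R.T; v[:,2]-=T[2]
    p=v[box(v,25,140,-25,25,-26,20)&(h[:,1]<60)]
    if len(p)>50:
        q=p[p[:,2]>np.percentile(p[:,2],95)-4]; o,d=linefit(q[:,:2]); k=d[1]/d[0]
        print("pipe",len(p),"lat at 0",o[1]-k*o[0],"slope deg",np.degrees(k),"end",np.percentile(p[:,0],[99,99.7]),"edges",np.percentile(p[:,1],[1,99]),"top",np.percentile(p[:,2],[95,99]),"tilt",np.polyfit(q[:,0],q[:,2],1)[0])
    for nm,y0,y1 in(("wide",-198,-120),("mid",-290,-220),("nar",-378,-318)):
        m=box(w,405,495,y0,y1,34,66)&(h[:,1]<60)
        if m.sum()<60: continue
        p=w[m]; r=cv2.minAreaRect(p[:,:2].astype(np.float32)); fl=p[p[:,2]<43]
        t=p[p[:,2]>57]; rt=cv2.minAreaRect(t[:,:2].astype(np.float32)); rf=cv2.minAreaRect(fl[:,:2].astype(np.float32))
        print(nm,len(p),np.round(r[0],1),np.round(r[1],1),round(r[2],1),"lips",np.round(rt[0],1),np.round(rt[1],1),round(rt[2],1),"floor",np.round(rf[0],1),np.round(rf[1],1),round(rf[2],1),"z",np.median(fl[:,2]))
    m=box(w,330,560,-420,-90,4,18)&(h[:,1]>60)&(h[:,2]>190)
    print("ply",cv2.minAreaRect(w[m][:,:2].astype(np.float32)))
E
python3 seat.py pics/w8.png
```

```text
[ 415.29318045 -162.03671052  175.44642687] [ 1.79998114e+02  5.96147586e-03 -5.70966596e+00] 0.3444884037251956
== wrist
pipe 13992 lat at 0 -0.16458122 slope deg -0.012104626 end [118.10821518 118.84680964] edges [-15.77541506  15.64526332] top [11.1914967  11.76895272] tilt -0.0018858531351619008
wide 926 [ 462.6 -129.5] [13.9 43.9] 82.2 lips [ 462.8 -126.5] [ 7.9 43.5] 82.2 floor [ 462.4 -135. ] [ 4.7 43.3] 87.0 z 40.2525326753813
mid 3198 [ 449.5 -252.3] [61.5 44.2] 83.8 lips [ 449.5 -252.3] [61.5 43.9] 83.6 floor [ 449.6 -251. ] [42.8 43.9] 84.4 z 40.207286554751704
nar 2064 [ 439.5 -346.4] [51.5 44.2] 83.5 lips [ 439.5 -346.4] [51.5 43.8] 83.9 floor [ 439.6 -344.9] [34.4 44.1] 83.3 z 40.243815517670384
ply ((449.6395263671875, -252.5882110595703), (290.21539306640625, 149.96336364746094), 83.82428741455078)
== side
pipe 532 lat at 0 5.287981 slope deg -0.52026874 end [119.37337115 119.98219025] edges [-5.3998011  18.97376744] top [10.77202548 11.58013175] tilt -0.005852510058030414
wide 368 [ 459.9 -158.5] [75.1 44.8] 84.9 lips [ 460.5 -157.3] [72.5 42.6] 83.8 floor [ 459.7 -157.9] [61.5 44.3] 84.4 z 40.20717219008486
mid 282 [ 450.5 -252.2] [64.  45.4] 85.2 lips [ 450.1 -251.5] [64.  41.3] 81.8 floor [ 449.8 -254. ] [50.7 43.8] 85.4 z 40.30667278889331
nar 190 [ 440.8 -344. ] [51.2 45.5] 84.9 lips [ 438.6 -340.4] [44.9 40.9] 81.1 floor [ 434.  -336.6] [50.9 29.3] 34.6 z 40.01262821618752
ply ((450.1291809082031, -251.2335968017578), (297.4286193847656, 150.97996520996094), 84.0248031616211)
```

View pics/w8.png

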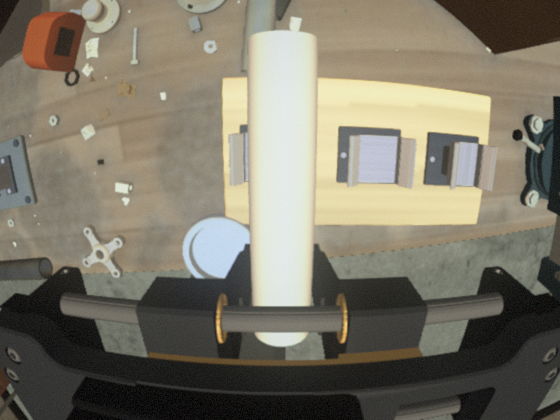

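The wrist view shows the cradles from left to right: wide (partly hidden at col 240), middle at (380,160) and narrow at (465,163). The middle one is at (450,−252) with yaw −6.2°. I'll move over it and lower to just above the lips.

Request:
arm_command(deltas=[{"dx": -0.001, "dy": -0.015, "dz": 0, "yaw": -0.5}, {"dx": -0.001, "dy": -0.02, "dz": 0, "yaw": 0}, {"dx": -0.001, "dy": -0.02, "dz": 0, "yaw": 0}, {"dx": -0.001, "dy": -0.02, "dz": 0, "yaw": 0}, {"dx": -0.001, "dy": -0.011, "dz": 0, "yaw": 0}, {"dx": 0, "dy": 0, "dz": -0.02, "yaw": 0}, {"dx": 0, "dy": 0, "dz": -0.025, "yaw": 0}, {"dx": 0, "dy": 0, "dz": -0.025, "yaw": 0}, {"dx": 0, "dy": 0, "dz": -0.015, "yaw": 0}, {"dx": 0, "dy": 0, "dz": 0, "yaw": 0}, {"dx": 0, "dy": 0, "dz": 0, "yaw": 0}])

```text
t: 16.3
eef_pos: [410.4, -248.1, 90.7]
tcp_rot: [-3.142, 0.0, -0.111]
ft_force: [-0.5, 0.3, -0.7]
opening: 0.347
grip_force: 30.0
```

```bash
python3 seat.py pics/w9.png
```

```text
[ 410.41964322 -248.12214748   90.73566593] [-1.79995962e+02  1.36692911e-02 -6.36949013e+00] 0.3465033589642112
== wrist
pipe 13998 lat at 0 -0.19528665 slope deg 0.051391277 end [118.07951674 118.849717  ] edges [-15.85320945  15.62671481] top [11.15747357 11.68454162] tilt -0.001761726935027414
wide 6312 [ 459.5 -158.1] [71.3 44.6] 84.1 lips [ 459.3 -158.1] [71.3 44.3] 84.0 floor [ 459.4 -159.4] [54.  44.3] 83.4 z 40.163242346944685
mid 2670 [ 449.2 -252.3] [61.1 44.2] 83.8 lips [ 449.2 -252.3] [61.2 44.2] 83.9 floor [ 473.5 -232.6] [0. 0.] 0.0 z 37.698854633258094
nar 4651 [ 439.3 -346.7] [51.9 44.2] 83.5 lips [ 439.3 -346.7] [51.9 44.2] 83.5 floor [ 439.4 -346.1] [35.6 44.1] 83.9 z 40.16488340930648
ply ((449.5426025390625, -252.73431396484375), (289.5938415527344, 149.25389099121094), 83.86100006103516)
== side
pipe 441 lat at 0 4.673641 slope deg -0.6922119 end [118.99881654 119.76777804] edges [-5.49382186 19.05412453] top [11.50370908 12.58525677] tilt -0.0045812245076996645
wide 367 [ 460.1 -157.6] [75.2 44.1] 83.3 lips [ 460.8 -157.6] [75.2 43.1] 82.8 floor [ 459.8 -157.3] [60.4 43.7] 83.6 z 40.381572172128244
mid 233 [ 450.2 -250.1] [58.7 44.5] 85.1 lips [ 453.7 -225.2] [ 7.7 41.1] 86.4 floor [ 449.9 -253.1] [50.5 43.9] 84.2 z 40.42141272851154
ply ((450.10809326171875, -249.88055419921875), (290.8638916015625, 150.2576446533203), 84.00410461425781)
```

Request:
arm_command(deltas=[{"dx": 0, "dy": 0, "dz": -0.005, "yaw": 0.2}, {"dx": 0, "dy": 0, "dz": -0.005, "yaw": 0}, {"dx": 0, "dy": 0, "dz": -0.004, "yaw": 0}, {"dx": 0, "dy": 0, "dz": -0.003, "yaw": 0}, {"dx": 0, "dy": 0, "dz": -0.003, "yaw": 0}, {"dx": 0, "dy": 0, "dz": -0.002, "yaw": 0}, {"dx": 0, "dy": 0, "dz": -0.002, "yaw": 0}, {"dx": 0, "dy": 0, "dz": -0.0015, "yaw": 0}, {"dx": 0, "dy": 0, "dz": 0, "yaw": 0}])

```text
t: 17.3
eef_pos: [410.3, -248.1, 64.8]
tcp_rot: [-3.142, 0.0, -0.108]
ft_force: [-0.3, 0.5, -1.1]
opening: 0.344
grip_force: 30.0
```

Request:
arm_command(deltas=[{"dx": 0, "dy": 0, "dz": -0.001, "yaw": 0}, {"dx": 0, "dy": 0, "dz": -0.0007, "yaw": 0}])

```text
t: 17.5
eef_pos: [410.3, -248.2, 63.3]
tcp_rot: [3.141, -0.0, -0.108]
ft_force: [0.2, 0.2, -0.2]
opening: 0.346
grip_force: 30.0
```

Request:
arm_command(deltas=[{"dx": 0, "dy": 0, "dz": -0.0005, "yaw": 0}, {"dx": 0, "dy": 0, "dz": 0, "yaw": 0}])

```text
t: 17.7
eef_pos: [410.3, -248.2, 62.7]
tcp_rot: [3.142, 0.0, -0.108]
ft_force: [0.4, -0.3, -1.5]
opening: 0.344
grip_force: 30.0
```

Request:
arm_command(deltas=[{"dx": 0, "dy": 0, "dz": -0.0004, "yaw": 0}, {"dx": 0, "dy": 0, "dz": 0, "yaw": 0}])

```text
t: 17.9
eef_pos: [410.3, -248.2, 62.5]
tcp_rot: [3.141, -0.0, -0.108]
ft_force: [-1.7, 0.2, 2.6]
opening: 0.342
grip_force: 30.0
```

Request:
arm_command(deltas=[{"dx": 0, "dy": 0, "dz": -0.0003, "yaw": 0}, {"dx": 0, "dy": 0, "dz": 0, "yaw": 0}])

```text
t: 18.1
eef_pos: [410.2, -248.2, 62.3]
tcp_rot: [3.141, -0.0, -0.108]
ft_force: [-3.3, 0.4, 7.1]
opening: 0.343
grip_force: 30.0
```

Request:
arm_command(deltas=[{"dx": 0, "dy": 0, "dz": -0.0003, "yaw": 0}, {"dx": 0, "dy": 0, "dz": 0, "yaw": 0}])

```text
t: 18.3
eef_pos: [410.1, -248.2, 62.1]
tcp_rot: [3.141, 0.0, -0.108]
ft_force: [-3.9, 0.1, 8.9]
opening: 0.345
grip_force: 30.0
```

It's on the groove floor. I'll ease off slightly and release.

Request:
arm_command(deltas=[{"dx": 0, "dy": 0, "dz": 0.0005, "yaw": 0}, {"dx": 0, "dy": 0, "dz": 0, "yaw": 0}])

```text
t: 18.5
eef_pos: [410.3, -248.2, 62.4]
tcp_rot: [3.141, -0.0, -0.108]
ft_force: [-1.9, -0.4, 4.6]
opening: 0.341
grip_force: 30.0
```

Request:
arm_command(deltas=[{"dx": 0, "dy": 0, "dz": 0, "yaw": 0}, {"dx": 0, "dy": 0, "dz": 0, "yaw": 0}, {"dx": 0, "dy": 0, "dz": 0, "yaw": 0}, {"dx": 0, "dy": 0, "dz": 0, "yaw": 0}, {"dx": 0, "dy": 0, "dz": 0, "yaw": 0}, {"dx": 0, "dy": 0, "dz": 0, "yaw": 0}], gripper=0.07)

```text
t: 19.1
eef_pos: [410.3, -248.2, 62.2]
tcp_rot: [3.141, -0.0, -0.108]
ft_force: [-0.2, 0.0, -0.2]
opening: 0.726
grip_force: 0.0
```

Request:
arm_command(deltas=[{"dx": 0, "dy": 0, "dz": 0.01, "yaw": 0}, {"dx": 0, "dy": 0, "dz": 0.02, "yaw": 0}, {"dx": 0, "dy": 0, "dz": 0.03, "yaw": 0}, {"dx": 0, "dy": 0, "dz": 0.03, "yaw": 0}, {"dx": 0, "dy": 0, "dz": 0.03, "yaw": 0}, {"dx": 0, "dy": 0, "dz": 0.02, "yaw": 0}, {"dx": 0, "dy": 0, "dz": 0, "yaw": 0}, {"dx": 0, "dy": 0, "dz": 0, "yaw": 0}])

```text
t: 19.9
eef_pos: [410.1, -248.0, 202.5]
tcp_rot: [3.141, -0.001, -0.108]
ft_force: [-0.3, 0.6, -0.0]
opening: 0.736
grip_force: 0.0
```

Run:
```python
from h import *
a=np.radians(-6.2); u=np.array([np.cos(a),np.sin(a)]); nn=np.array([-u[1],u[0]])
for n in("wrist","side","scene"):
    c,w,h=cloud(n)
    if n=="wrist": cv2.imwrite("pics/w10.png",c["color"][...,::-1])
    m=box(w,355,545,-285,-220,46,80)&(h[:,1]<60); p=w[m]; d=p[:,:2]-[449.6,-252.3]; s=d@u; t=d@nn
    q=(p[:,2]>np.percentile(p[:,2],97)-4)&(abs(t)<14)
    print(n,len(p),"ends",np.percentile(s,[.5,99.5]),"lat edges",np.percentile(t[abs(s)>26],[1,99]),"top",np.percentile(p[q][:,2],[50,95]),"tilt",np.polyfit(s[q],p[q][:,2],1)[0],"yaw err deg",np.degrees(np.polyfit(s[q],t[q],1)[0]))
    k=box(w,405,495,-290,-220,57,66)&(h[:,1]<60)&(abs((w[:,:2]-[449.6,-252.3])@nn)>20); 
    if k.sum()>30: print("  lips along",np.percentile((w[k][:,:2]-[449.6,-252.3])@u,[1,99]),"across",np.percentile((w[k][:,:2]-[449.6,-252.3])@nn,[1,99]))
print(state()["eef_pos"],state()["opening"],state()["ft_force"])
```

```text
wrist 7477 ends [-78.51732758  79.07776383] lat edges [-16.09750274  15.37044536] top [72.64727299 74.24616134] tilt 0.0009353752161183623 yaw err deg 0.019352988623212084
  lips along [-21.34739148  21.84818684] across [-30.16866106  30.38171951]
side 768 ends [-78.73865309  79.64359292] lat edges [-12.41932947  19.67053574] top [72.69359976 75.25197103] tilt -0.002326911891049312 yaw err deg -0.2843743452834924
scene 787 ends [-80.85408439  77.17698393] lat edges [-19.5750228   11.48155942] top [71.28214894 73.36612777] tilt -0.00027308035437798007 yaw err deg -0.35883585458290207
  lips along [-22.35166236  20.43433383] across [-32.74502629  28.47029077]
[ 409.9490979  -247.89387087  201.34451043] 0.735099814354859 [-0.30569747 -0.07182246  0.69103824]
```

View pics/w10.png

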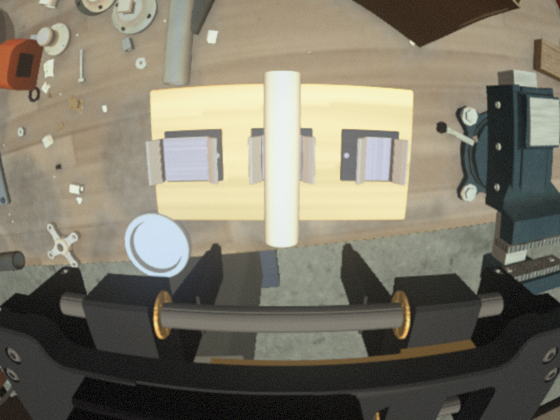

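The wrist view shows the pipe (cols 265–300, rows 72–245) lying in the middle cradle. It is level, with its top at about 74 mm, centred to within about 0.3 mm, and the gripper is clear.

```bash
python3 -c "
from cell import job_done; print(job_done())"
```

```text
the job is handed in; nothing more can be done
None
```

The pipe passed the 44 mm and 38 mm rings and was stopped by the 28 mm ring; it now lies level and centred on the floor of the 38 mm (middle) cradle, released, and the job is handed in at about 20 s of the 51 s allowed.

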